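# Solid paper weight out of the decked crate

## Robot

A 7-joint arm with a two-finger parallel gripper is mounted at the origin on the work surface. World frame = base frame: x ahead of the robot, y to its left, z up, the work surface at z = 0. Lengths are in m, angles in rad, forces in N, time in s.
With the tool pointing down it reaches from about 0.375 to 0.925 m from the base axis. Payload 3.1 kg.
Tool frame: the origin (TCP) lies midway between the tips of the shut fingers; the grasp point (between the pads) lies 19 mm behind it; z points along the fingers, y is the direction in which the jaws open and shut (so a half turn about z gives the same grasp; the last joint's range is limited). The gripper opens to 85 mm and grips with 20 to 120 N. Pads are 22 mm wide; open, the fingers measure 114 mm over their backs; the gripper's body (76 mm by 85 mm) begins 54 mm behind the grasp point. The pads swing forward as they close: fully open they stand 13 mm farther back than shut.
Start: joints at [-1.374, 0.383, 0.044, 1.598, -0.018, 1.161, -0.05], TCP at [0.189, 0.622, 0.231] pointing down, gripper open.
Joint ranges: [-2.61, 2.61], [-0.41, 2.15], [-1.48, 1.57], [0, 2.5], [-1.57, 4.71], [0.05, 1.97], [-2.85, 2.85]. Speed limits (rad/s): [2.79, 2.79, 3.14, 3.14, 3.14, 3.14, 3.14].

## Interface

Orientations are given as a unit quaternion [w, x, y, z].
In Python, from cell import arm gives the robot as it stands. The module is installed in compiled form; this text tells all that it offers.
- The arm moves only by the tool move_arm, never from a script. Its argument "deltas" is a list of rows, each an object with "translation": the shift along the world's x, y, z as a fraction of full scale, a list of three; "turn": the turn about the world's z as a fraction of full scale; "grip": the closure, from -1 (fully open) to 1 (shut). A call has 1 to 20 rows; each row shifts and turns the commanded pose from where the row before left it; what a row does not reach is not made up. Full scale, the value 1, is 2.5 cm for a shift and 0.1 rad for a turn. A row lasts 1/12 s, in which the tool goes at most 41.7 mm and 7.16 degrees, less where a joint would pass 70% of its speed; a pose out of reach is approached as far as the arm can. A call with a number of a shift or a turn outside -1 to 1 is refused whole. A call with a gripper value outside its range is refused whole. The fingers move at their own pace and stop on an object; "force" is the grip in N (left out, the last holds). Time passes only in rows, so rows that do not move let the fingers close. It gives the time, the measured TCP pose, the force and the opening at its end, in the units of the state.
- arm.get_obs(): the state, without advancing time (a new reading comes with each control period).
- arm.snapshot(name): name is "scene" or "top"; returns a dict with "img" (400x640x3 uint8, blue, green, red), "intrinsics" (3x3 intrinsics, pixels), "D" ([k1, k2, p1, p2, k3] as OpenCV has them; the pictures are not rectified), "extrinsics" (4x4, takes a point from world to camera coordinates). Camera axes: x right, y down, z forward; pixel columns grow to the right and rows downward; lengths in m; the calibration is good to about 2 mm. A picture is of the moment at which its call begins. There is no depth.
- arm.job_done(): hands the job in, once; it reports no verdict.
Trained networks look in the newest picture that a camera, given by its name, has taken for a name from the list of things; names that differ only in an ending like _2 or _b are one class to them, and where a whole thing is asked for, a point or a joint stands for the part that bears it (a point fixed in the world has none). Each returns a list of dicts, best first, with "confidence" (0 to 1); they miss things now and then, are a little off and sometimes report something else, mostly with a low value. They report only what shows in the picture. A call takes as long as a camera call.
- arm.search_frame(target, camera): "pixel" ([row, column] in pixels, amid what is visible of it).
- arm.outline_of(target, camera): "mask" (400x640 bool, what is visible of it) and "pixel" ([row, column] in pixels, amid what is visible of it).
The state is a dict: "time_s": time; "joint_positions": joint angles; "dq": joint speeds; "tau": joint torques, N m; "position": TCP position; "orientation": TCP orientation; "contact_force": force on the tool from outside, world axes, zero at the start; "moment": the same for the moment, N m; "grip_width": finger opening in m.
Only numpy, scipy, OpenCV 4.12 (cv2) and the standard library are available. Lean on these libraries where they do the work, as an engineer would, in place of code of your own. Each camera call takes 0.05 s, during which the arm holds its last target. There are 200 camera calls.

## Task

Two lookalike steel bars for weighing down the masking paper lie in the plywood crate, longer than the opening between its decks: feel by lifting which one is the solid, heavier bar, tilt that one out through the opening and finish holding it in the gripper, still and wholly clear, both its ends at least 60 mm above the crate's top. The hollow bar must never leave the crate and ends lying in it, let go, and everything else stays where it stands.

Things in the scene. Friction and masses are not known exactly. Their poses are not given: they have to be found in the camera images.
- crate_opening (a point): centre of the crate's opening, level with the crate's top, 89 mm above the work surface; z up. The opening is the gap between two fixed decks that cover the crate's y ends (9 mm thick, undersides at 80 mm): 200 mm long in y (-100 to +100) and 210 mm wide in x. The bars are longer than it, so their ends lie beneath the decks
- crate: fixed plywood crate, 228 mm (own x) by 438 mm (own y) outside, 89 mm high, walls 9 mm, inside 210 x 420 mm, floor 10 mm above the work surface; origin at the centre of its underside. Two battens 20 mm wide run across the floor along x at y = -70 and +70 mm, tops 30 mm above the work surface
- bar_p_mid (a point): centre of one of two lookalike square steel bars, 290 x 16 x 16 mm, long along own y, z up. At the start they lie side by side, about 80 mm apart, along the crate on its battens, centres 38 mm above the work surface, within 15 mm of the crate's middle lengthwise and 4 degrees of parallel to it
- bar_p_end1 (a point): the +y end of that bar, 145 mm from its centre, on its axis
- bar_p_end2 (a point): the -y end of that bar, 145 mm from its centre, on its axis
- bar_p: the same bar, origin in the middle of its underside, 8 mm below its centre. One bar is solid, 0.42 to 0.60 kg, the other a closed hollow tube, 0.16 to 0.24 kg: only the weight tells which. Both balance at the centre
- bar_q_mid (a point): centre of one of two lookalike square steel bars, 290 x 16 x 16 mm, long along own y, z up. At the start they lie side by side, about 80 mm apart, along the crate on its battens, centres 38 mm above the work surface, within 15 mm of the crate's middle lengthwise and 4 degrees of parallel to it
- bar_q_end1 (a point): the +y end of that bar, 145 mm from its centre, on its axis
- bar_q_end2 (a point): the -y end of that bar, 145 mm from its centre, on its axis
- bar_q: the same bar, origin in the middle of its underside, 8 mm below its centre. One bar is solid, 0.42 to 0.60 kg, the other a closed hollow tube, 0.16 to 0.24 kg: only the weight tells which. Both balance at the centre
- tape_mid (a point): bystander: roll of masking tape, 80 mm across, 24 mm high, lying on the crate's deck at the crate's +y end
- tub_lid_mid (a point): bystander: flat white plastic lid, 80 mm across, 8 mm high, lying on the crate's deck at the crate's -y end
- paint_bottle_mid (a point): bystander: blue paint bottle, 64 mm across, 170 mm tall, standing just beyond the crate, near its +y end
- pot_mid (a point): bystander: clear empty pot, 90 mm across, 70 mm high, right of the crate
- dark_bottle_mid (a point): bystander: black paint bottle, 60 mm across, 160 mm tall, right of the crate
- brush_mid (a point): bystander: paint brush lying left of the crate
- blue_bucket_mid (a point): bystander: small blue bucket, 130 mm across, 110 mm high, left of the crate

How it is judged:
By the outcome, as a careful person would: the job done as asked, in the order asked, and still so for the second after the job is handed in, while the arm keeps its last pose, push and grip.
It also fails if it takes over 58 s, if anything falls off the work surface, if the arm or the gripper's body presses on something with over 40 N, if the wrist force passes 120 N, or if a joint passes its speed limit or range.

## Working session

There is one attempt and no reset: what is moved stays moved. The work goes in short steps, Python scripts to look and compute and a tool call to move; the robot and the scene stay as the last step left them, time stands still between calls to the robot, and variables do not carry over. Pictures are saved under pics/ and viewed, about 8 in all and at most 12, crops included, and the job is handed in when it is done.

Besides the shell and the picture viewer there is one more tool, called after "Request:" as name(argument=value, ...), one argument or row to a line, values as JSON. move_arm: Moves the arm, as the interface text tells. Its arguments: {"type":"object","properties":{"deltas":{"type":"array"},"force":{"type":"number"}},"required":["deltas"]}

```bash
mkdir -p pics; cat > h.py <<'E'
import numpy as np, cv2
from cell import arm
def ray(s,px,z):
    K=np.array(s["intrinsics"]);D=np.array(s["D"]);T=np.array(s["extrinsics"])
    p=np.array([[px[1],px[0]]],float).reshape(-1,1,2)
    u=cv2.undistortPoints(p,K,D)[0,0]
    R=T[:3,:3];t=T[:3,3];c=-R.T@t;d=R.T@np.array([u[0],u[1],1])
    return c+d*(z-c[2])/d[2]
def proj(s,P):
    T=np.array(s["extrinsics"]);r,_=cv2.Rodrigues(T[:3,:3])
    q,_=cv2.projectPoints(np.array(P,float).reshape(-1,1,3),r,T[:3,3],np.array(s["intrinsics"]),np.array(s["D"]));return q[:,0]
E
python3 - <<'E'
from h import *
np.set_printoptions(precision=4,suppress=True)
Z=dict(crate_opening=.089,crate=.05,bar_p_mid=.038,bar_q_mid=.038,bar_p_end1=.038,bar_p_end2=.038,tape_mid=.101,tub_lid_mid=.093,paint_bottle_mid=.085,pot_mid=.035,dark_bottle_mid=.08,brush_mid=.01,blue_bucket_mid=.055)
for c in("scene","top"):
    s=arm.snapshot(c);cv2.imwrite(f"pics/{c}0.png",s["img"]);T=np.array(s["extrinsics"]);print(c,-T[:3,:3].T@T[:3,3])
    for n,z in Z.items():
        for d in arm.search_frame(n,c)[:3]:print(c,n,round(d["confidence"],2),np.array(d["pixel"]),ray(s,d["pixel"],z))
o=arm.get_obs();print(o)
E
```

```text
scene [ 1.636  -0.2836  1.3887]
scene crate_opening 0.79 [202.8 313.9] [0.5665 0.0108 0.089 ]
scene crate 0.64 [203.5 317.4] [0.5406 0.0301 0.05  ]
scene crate 0.23 [206.7 329.8] [0.5656 0.0663 0.05  ]
scene bar_p_mid 0.74 [210.5 323.1] [0.5658 0.0429 0.038 ]
scene bar_q_mid 0.7 [219.9 388.4] [0.6641 0.2396 0.038 ]
scene bar_q_mid 0.61 [193.9 317.9] [0.4894 0.0466 0.038 ]
scene bar_p_end1 0.76 [211.5 326.3] [0.573 0.052 0.038]
scene bar_p_end1 0.64 [199.7 451.6] [0.641  0.4804 0.038 ]
scene bar_p_end1 0.17 [203.7 317.4] [0.5317 0.0327 0.038 ]
scene bar_p_end2 0.76 [211.5 326.3] [0.573 0.052 0.038]
scene bar_p_end2 0.64 [199.7 451.6] [0.641  0.4804 0.038 ]
scene bar_p_end2 0.17 [203.7 317.4] [0.5317 0.0327 0.038 ]
scene paint_bottle_mid 0.57 [220.6 389.3] [0.7014 0.2231 0.085 ]
scene paint_bottle_mid 0.5 [195.4 320.6] [0.5381 0.0419 0.085 ]
scene paint_bottle_mid 0.3 [212.8 325.6] [0.6146 0.0366 0.085 ]
scene pot_mid 0.79 [258.2 171. ] [ 0.619  -0.4705  0.035 ]
scene dark_bottle_mid 0.76 [203.  153.2] [ 0.4135 -0.5001  0.08  ]
scene dark_bottle_mid 0.74 [194.4 318.2] [0.5274 0.0367 0.
[... 847 characters left out ...]
]
top dark_bottle_mid 0.64 [239.6 446.2] [ 0.3781 -0.4801  0.08  ]
top brush_mid 0.78 [170.8 174. ] [0.6326 0.5019 0.01  ]
top blue_bucket_mid 0.91 [243.8 177.4] [0.3638 0.4687 0.055 ]
{'time_s': 1.4, 'joint_positions': array([-1.3738,  0.3829,  0.0439,  1.5979, -0.0179,  1.1612, -0.0499]), 'dq': array([ 0.0008,  0.0023, -0.002 ,  0.0001, -0.0001,  0.0002,  0.0001]), 'tau': array([ -0.0001, -43.3433,   1.0232, -24.9906,   0.0106,   0.0019,
        -0.    ]), 'position': array([0.1888, 0.622 , 0.2313]), 'orientation': array([-0.    ,  0.1468,  0.9892, -0.    ]), 'contact_force': array([ 0.4166,  0.2984, -0.1896]), 'moment': array([ 0.0169, -0.0264, -0.0037]), 'grip_width': 0.0850190994042061}
```

View pics/top0.png

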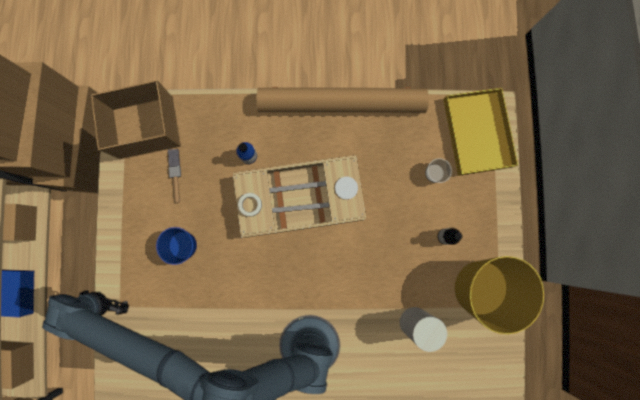

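View pics/scene0.png

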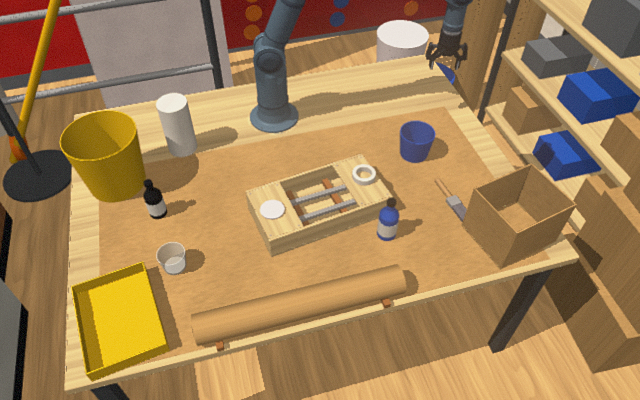

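```bash
cat > fit.py <<'E'
from h import *
from scipy.optimize import minimize
np.set_printoptions(precision=4,suppress=True)
def corners(p,hx,hy,zs):
    c,s=np.cos(p[2]),np.sin(p[2])
    return np.array([[p[0]+c*x-s*y,p[1]+s*x+c*y,z] for z in zs for x in(-hx,hx) for y in(-hy,hy)])
def poly(s,p):
    m=np.zeros((1600,2560),np.uint8);q=proj(s,corners(p,.114,.219,(0,.089)))*4
    cv2.fillConvexPoly(m,cv2.convexHull(q.astype(np.float32)).astype(np.int32),1);return cv2.resize(m.astype(np.float32),(640,400),interpolation=cv2.INTER_AREA)
E
python3 - <<'E'
from fit import *
for c in("top","scene"):
    s=arm.snapshot(c);o=arm.outline_of("crate",c)
    for k,d in enumerate(o[:1]):
        m=d["mask"].astype(np.uint8);cn,_=cv2.findContours(m,0,2);h=cv2.convexHull(np.vstack(cn))
        M=np.zeros((400,640),np.uint8);cv2.fillConvexPoly(M,h,1)
        f=lambda p:np.abs(poly(s,p)-M).sum()/M.sum()
        r=minimize(f,[.527,.04,.14],method="Nelder-Mead",options=dict(initial_simplex=[[.527,.04,.14],[.54,.04,.14],[.527,.055,.14],[.527,.04,.2]],xatol=1e-4,fatol=1e-5));print(c,d["confidence"],m.sum(),M.sum(),r.x,r.fun)
        if c=="top":best=r.x
    im=cv2.resize(s["img"],None,fx=4,fy=4,interpolation=cv2.INTER_CUBIC)
    for hx,hy,z,col in((.114,.219,.089,(0,0,255)),(.105,.1,.089,(0,255,0))):
        q=(proj(s,corners(best,hx,hy,(z,)))*4+2).astype(int)[[0,1,3,2]];cv2.polylines(im,[q],True,col,1)
    for n in("bar_p","bar_q"):
        for d in arm.outline_of(n,c)[:2]:
            v=np.argwhere(d["mask"]);W=np.array([ray(s,x,.044) for x in v]);mu=W.mean(0)
            vv=np.linalg.svd(W[:,:2]-mu[:2])[2][0];vv*=np.sign(vv[1]);print(c,n,round(d["confidence"],2),len(v),mu[:2],"yaw",np.arctan2(-vv[0],vv[1]),"ext",np.ptp((W[:,:2]-mu[:2])@vv))
    q=proj(s,[[*best[:2],.089]])[0]*4;x,y=int(q[0]),int(q[1])
    cv2.imwrite(f"pics/{c}1.png",im[max(0,y-250):y+250,max(0,x-320):x+320])
E
```

```text
top 0.88 6664 8402 [0.5307 0.0354 0.1461] 0.017614853606284217
top bar_p 0.67 200 [0.496 0.02 ] yaw 0.09513255126063208 ext 0.1970897453699112
top bar_p 0.59 268 [0.5687 0.0444] yaw 0.12281749839458073 ext 0.2032343203162308
top bar_q 0.67 200 [0.496 0.02 ] yaw 0.09513255126063208 ext 0.1970897453699112
top bar_q 0.59 268 [0.5687 0.0444] yaw 0.12281749839458073 ext 0.2032343203162308
scene 0.93 7058 8940 [0.533  0.039  0.1547] 0.029124720357941836
scene bar_p 0.74 301 [0.4975 0.049 ] yaw 0.09478440456054678 ext 0.1965207815138555
scene bar_q 0.74 301 [0.4975 0.049 ] yaw 0.09478440456054678 ext 0.1965207815138555
```

View pics/top1.png

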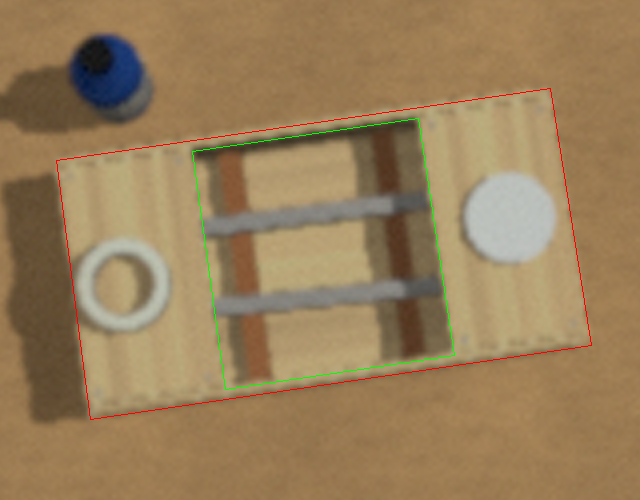

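The green outline in the crop matches the opening. The far bar runs from (205,227) to (428,202) and the near bar from (217,306) to (440,288). I'll go above the far bar first.

Request:
move_arm(
  deltas=[
    {"translation": [0.6, -0.96, 0], "turn": -0.46, "grip": 0},
    {"translation": [0.6, -0.96, 0], "turn": -0.46, "grip": 0},
    {"translation": [0.6, -0.96, 0], "turn": -0.46, "grip": 0},
    {"translation": [0.6, -0.96, 0], "turn": -0.46, "grip": 0},
    {"translation": [0.6, -0.96, 0], "turn": -0.46, "grip": 0},
    {"translation": [0.6, -0.96, 0], "turn": -0.46, "grip": 0},
    {"translation": [0.6, -0.96, 0], "turn": -0.46, "grip": 0},
    {"translation": [0.6, -0.96, 0], "turn": -0.46, "grip": 0},
    {"translation": [0.6, -0.96, 0], "turn": -0.46, "grip": 0},
    {"translation": [0.6, -0.96, 0], "turn": -0.46, "grip": 0},
    {"translation": [0.6, -0.96, 0], "turn": -0.46, "grip": 0},
    {"translation": [0.6, -0.96, 0], "turn": -0.46, "grip": 0},
    {"translation": [0.6, -0.96, 0], "turn": -0.46, "grip": 0},
    {"translation": [0.6, -0.96, 0], "turn": -0.46, "grip": 0},
    {"translation": [0.6, -0.96, 0], "turn": -0.46, "grip": 0},
    {"translation": [0.6, -0.96, 0], "turn": -0.46, "grip": 0},
    {"translation": [0.6, -0.96, 0], "turn": -0.46, "grip": 0},
    {"translation": [0.6, -0.96, 0], "turn": -0.46, "grip": 0},
    {"translation": [0.6, -0.96, 0], "turn": -0.46, "grip": 0},
    {"translation": [0.6, -0.96, 0], "turn": -0.46, "grip": 0},
  ],
  force=60,
)

```text
time_s: 3.47
position: [0.4895, 0.1408, 0.2316]
orientation: [0.0, 0.572, 0.821, 0.0]
contact_force: [0.1, 0.2, -0.1]
grip_width: 0.0429
```

Request:
move_arm(
  deltas=[
    {"translation": [0.55, -0.86, -0.6], "turn": -0.4, "grip": 0},
    {"translation": [0.55, -0.86, -0.6], "turn": -0.4, "grip": 0},
    {"translation": [0.55, -0.86, -0.6], "turn": -0.4, "grip": 0},
    {"translation": [0.55, -0.86, -0.6], "turn": -0.4, "grip": 0},
    {"translation": [0.55, -0.86, -0.6], "turn": -0.4, "grip": 0},
    {"translation": [0.55, -0.86, -0.6], "turn": -0.4, "grip": 0},
    {"translation": [0, 0, 0], "turn": 0, "grip": 0},
    {"translation": [0, 0, 0], "turn": 0, "grip": 0},
    {"translation": [0, 0, 0], "turn": 0, "grip": 0},
  ],
)

```text
time_s: 4.22
position: [0.5713, 0.0136, 0.1414]
orientation: [-0.0, 0.665, 0.747, 0.0]
contact_force: [-0.1, 0.7, -0.1]
grip_width: 0.043
```

```bash
python3 - <<'E'
from fit import *
for c in("scene","top"):
    s=arm.snapshot(c);o=arm.get_obs();p=o["position"]
    im=cv2.resize(s["img"],None,fx=4,fy=4,interpolation=cv2.INTER_CUBIC)
    for z in(p[2],.046):
        q=proj(s,[[p[0],p[1],z]])[0]*4+2;cv2.circle(im,tuple(int(v) for v in q),4,(0,0,255),1)
    q=proj(s,[[.531,.0355,.089]])[0]*4;x,y=map(int,q)
    cv2.imwrite(f"pics/{c}2.png",im[y-250:y+250,x-320:x+320])
print(o)
E
```

```text
{'time_s': 4.3167, 'joint_positions': array([-0.5889,  0.3773,  0.5902,  1.8919, -0.2572,  0.9465,  0.2391]), 'dq': array([-0.0049, -0.0068, -0.0015,  0.0017,  0.0017, -0.0025,  0.0015]), 'tau': array([  0.4587, -33.8484,   6.0411, -21.2535,   0.0364,  -0.0017,
        -0.0011]), 'position': array([0.5715, 0.0148, 0.142 ]), 'orientation': array([-0.0001,  0.6639,  0.7478,  0.0009]), 'contact_force': array([-0.0327,  1.2896, -0.4824]), 'moment': array([ 0.0195, -0.0074,  0.0299]), 'grip_width': 0.04257666481494693}
```

View pics/scene2.png

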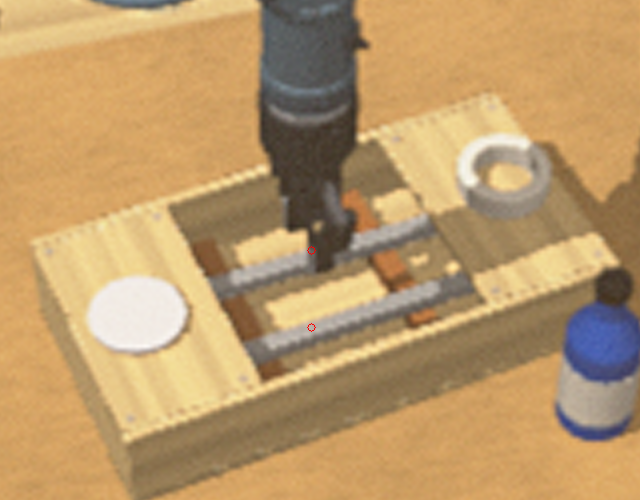

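Request:
move_arm(
  deltas=[
    {"translation": [0, 0, -0.8], "turn": 0, "grip": 0},
    {"translation": [0, 0, -0.8], "turn": 0, "grip": 0},
    {"translation": [0, 0, -0.8], "turn": 0, "grip": 0},
    {"translation": [0, 0, -0.8], "turn": 0, "grip": 0},
    {"translation": [0, 0, -0.8], "turn": 0, "grip": 0},
    {"translation": [0, 0, -0.4], "turn": 0, "grip": 0},
    {"translation": [0, 0, -0.4], "turn": 0, "grip": 0},
    {"translation": [0, 0, 0], "turn": 0, "grip": 0},
    {"translation": [0, 0, 0], "turn": 0, "grip": 0},
    {"translation": [0, 0, 0], "turn": 0, "grip": 0},
  ],
)

```text
time_s: 5.15
position: [0.5725, 0.0132, 0.0225]
orientation: [0.001, 0.665, 0.747, 0.001]
contact_force: [-0.7, -0.3, 0.6]
grip_width: 0.0426
```

Request:
move_arm(
  deltas=[
    {"translation": [0, 0, 0], "turn": 0, "grip": 1},
    {"translation": [0, 0, 0], "turn": 0, "grip": 1},
    {"translation": [0, 0, 0], "turn": 0, "grip": 1},
    {"translation": [0, 0, 0], "turn": 0, "grip": 1},
    {"translation": [0, 0, 0], "turn": 0, "grip": 1},
    {"translation": [0, 0, 0], "turn": 0, "grip": 1},
  ],
  force=60,
)

```text
time_s: 5.65
position: [0.5726, 0.013, 0.0226]
orientation: [0.001, 0.665, 0.747, 0.001]
contact_force: [-0.5, 0.4, 6.1]
grip_width: 0.0151
```

Request:
move_arm(
  deltas=[
    {"translation": [0, 0, 0.2], "turn": 0, "grip": 1},
    {"translation": [0, 0, 0.2], "turn": 0, "grip": 1},
    {"translation": [0, 0, 0.2], "turn": 0, "grip": 1},
    {"translation": [0, 0, 0], "turn": 0, "grip": 1},
    {"translation": [0, 0, 0], "turn": 0, "grip": 1},
    {"translation": [0, 0, 0], "turn": 0, "grip": 1},
    {"translation": [0, 0, 0], "turn": 0, "grip": 1},
    {"translation": [0, 0, 0], "turn": 0, "grip": 1},
    {"translation": [0, 0, 0], "turn": 0, "grip": 1},
  ],
)

```text
time_s: 6.4
position: [0.5711, 0.013, 0.036]
orientation: [-0.0, 0.665, 0.747, -0.0]
contact_force: [-0.4, -0.2, -5.8]
grip_width: 0.0147
```

```bash
python3 - <<'E'
from fit import *
F=[]
for c in("top","scene")*4:
    s=arm.snapshot(c);o=arm.get_obs();F.append(np.r_[o["contact_force"],o["moment"]])
print(np.mean(F,0),np.std(F,0),o["position"],o["grip_width"])
E
```

```text
[-0.0527 -0.0777 -5.1051 -0.1724 -0.012  -0.0025] [0.5024 0.4475 0.3872 0.0326 0.0248 0.0121] [0.5713 0.013  0.0363] 0.014760860443519748
```

Lifted clear, the far bar reads 5.1 N, about 0.52 kg. That is the solid bar. Next I shift it along the crate's +y so that its −y end clears the deck.

Request:
move_arm(
  deltas=[
    {"translation": [-0.06, 0.4, 0], "turn": 0.06, "grip": 1},
    {"translation": [-0.06, 0.4, 0], "turn": 0.06, "grip": 1},
    {"translation": [-0.06, 0.4, 0], "turn": 0.06, "grip": 1},
    {"translation": [-0.06, 0.4, 0], "turn": 0.06, "grip": 1},
    {"translation": [-0.06, 0.4, 0], "turn": 0.06, "grip": 1},
    {"translation": [0, 0, 0], "turn": 0, "grip": 1},
    {"translation": [0, 0, 0], "turn": 0, "grip": 1},
    {"translation": [0, 0, 0], "turn": 0, "grip": 1},
  ],
)

```text
time_s: 7.47
position: [0.5639, 0.0627, 0.0363]
orientation: [0.0, 0.654, 0.757, -0.0]
contact_force: [0.3, 0.9, -4.4]
grip_width: 0.0148
```

```bash
cat > look.py <<'E'
from fit import *
import sys
def look(k):
    ims=[];F=[]
    for c in("scene","top"):
        s=arm.snapshot(c);o=arm.get_obs();F.append(np.r_[o["contact_force"],o["moment"]])
        im=cv2.resize(s["img"],None,fx=4,fy=4,interpolation=cv2.INTER_CUBIC)
        q=proj(s,[[.531,.0355,.089]])[0]*4;x,y=map(int,q)
        ims.append(im[y-280:y+200,x-280:x+280])
    cv2.imwrite(f"pics/{k}.png",cv2.resize(np.hstack(ims),(800,343),interpolation=cv2.INTER_AREA))
    r=o["position"]-[.531,.0355,0];print(np.mean(F,0),o["position"],"crate xy",.9894*r[0]+.1455*r[1],-.1455*r[0]+.9894*r[1],o["grip_width"],o["time_s"])
look(sys.argv[1])
E
python3 look.py s3
```

```text
[-0.3756 -0.1239 -4.62   -0.2331 -0.0371 -0.0075] [0.5639 0.0617 0.0364] crate xy 0.03641207518221475 0.02117056525641814 0.015139887732813218 7.5667
```

View pics/s3.png

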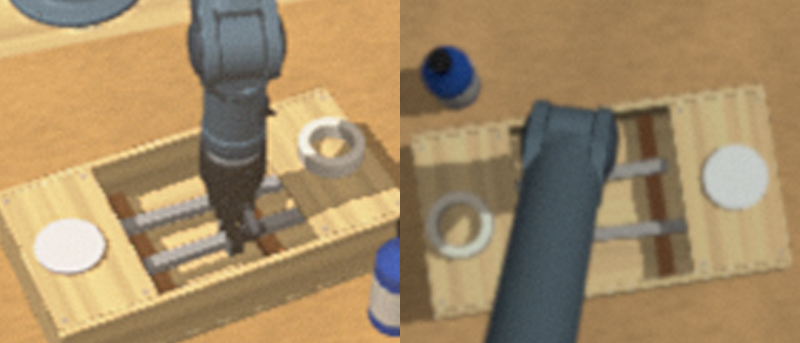

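Request:
move_arm(
  deltas=[
    {"translation": [0, 0, 0], "turn": 0, "grip": 1},
    {"translation": [0, 0, 0], "turn": 0, "grip": 1},
    {"translation": [0, 0, 0.2], "turn": 0, "grip": 1},
    {"translation": [0, 0, 0.2], "turn": 0, "grip": 1},
    {"translation": [0, 0, 0.2], "turn": 0, "grip": 1},
    {"translation": [0, 0, 0.2], "turn": 0, "grip": 1},
    {"translation": [0, 0, 0.2], "turn": 0, "grip": 1},
    {"translation": [0, 0, 0.2], "turn": 0, "grip": 1},
    {"translation": [0, 0, 0], "turn": 0, "grip": 1},
  ],
  force=20,
)

```text
time_s: 8.32
position: [0.5639, 0.0632, 0.067]
orientation: [0.0, 0.653, 0.757, 0.0]
contact_force: [-0.3, -0.3, -7.8]
grip_width: 0.015
```

```bash
python3 look.py s4
```

```text
[ 0.2571  0.723  -5.9802 -0.2144 -0.0806 -0.071 ] [0.5638 0.0631 0.0665] crate xy 0.03646979542893988 0.022578021564240595 0.015265723428796006 8.4167
```

View pics/s4.png

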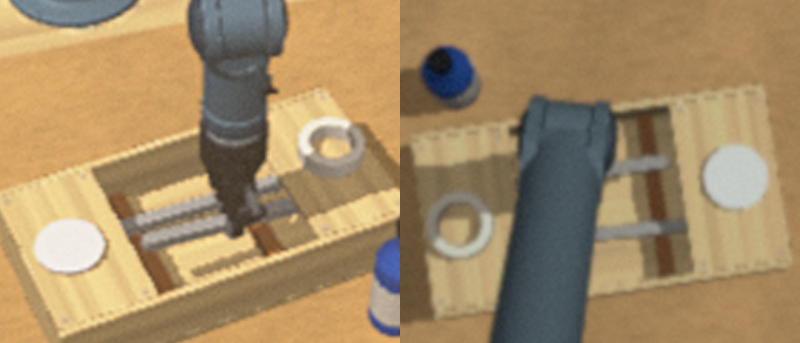

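Request:
move_arm(
  deltas=[
    {"translation": [0, 0, 0.2], "turn": 0, "grip": 1},
    {"translation": [0, 0, 0.2], "turn": 0, "grip": 1},
    {"translation": [0, 0, 0.2], "turn": 0, "grip": 1},
    {"translation": [0, 0, 0.2], "turn": 0, "grip": 1},
    {"translation": [0, 0, 0], "turn": 0, "grip": 1},
  ],
  force=20,
)

```text
time_s: 8.83
position: [0.5635, 0.0626, 0.087]
orientation: [-0.0, 0.653, 0.757, -0.0]
contact_force: [-0.9, -0.2, -8.5]
grip_width: 0.0147
```

```bash
cat > look2.py <<'E'
from fit import *
import sys
o=arm.get_obs();ims=[];F=[]
d=float(sys.argv[2]) if len(sys.argv)>2 else .111
for c in("scene","top"):
    s=arm.snapshot(c);o=arm.get_obs();F.append(np.r_[o["contact_force"],o["moment"]]);g=o["position"]+[0,0,.019]
    u=np.array([-.1455,.9894,0])
    im=cv2.resize(s["img"],None,fx=4,fy=4,interpolation=cv2.INTER_CUBIC)
    for t,col in((0,(255,0,0)),(15,(0,255,0)),(30,(0,0,255))):
        a=np.radians(t);P=g-d*(np.cos(a)*u-np.sin(a)*np.array([0,0,1]));cv2.circle(im,tuple(int(v) for v in proj(s,[P])[0]*4+2),5,col,2)
    x,y=map(int,proj(s,[g])[0]*4)
    x0=max(0,x-280) if c=="scene" else x-150
    ims.append(im[y-200:y+250,x0:x0+380])
cv2.imwrite(f"pics/{sys.argv[1]}.png",np.hstack(ims))
r=o["position"]-[.531,.0355,0];print(np.mean(F,0),o["position"],"crate xy",.9894*r[0]+.1455*r[1],-.1455*r[0]+.9894*r[1],o["grip_width"],o["time_s"])
E
python3 look2.py s5
```

```text
[-1.1684 -0.4032 -7.1758 -0.3624  0.1333  0.0804] [0.5635 0.0625 0.0865] crate xy 0.0361265789464008 0.022012496777300338 0.014603803282990485 8.9333
```

View pics/s5.png

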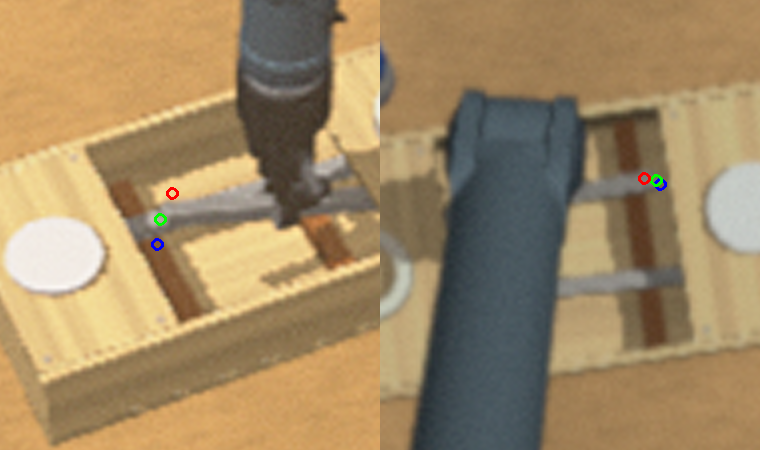

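Request:
move_arm(
  deltas=[
    {"translation": [0, 0, 0.2], "turn": 0, "grip": 1},
    {"translation": [0, 0, 0.2], "turn": 0, "grip": 1},
    {"translation": [0.06, -0.4, 0.18], "turn": 0, "grip": 1},
    {"translation": [0.06, -0.4, 0.18], "turn": 0, "grip": 1},
    {"translation": [0.06, -0.4, 0.18], "turn": 0, "grip": 1},
    {"translation": [0.06, -0.4, 0.18], "turn": 0, "grip": 1},
    {"translation": [0, 0, 0], "turn": 0, "grip": 1},
  ],
  force=20,
)

```text
time_s: 9.52
position: [0.5721, 0.0177, 0.1168]
orientation: [0.003, 0.656, 0.755, 0.001]
contact_force: [-0.4, -0.2, -4.3]
grip_width: 0.0149
```

```bash
python3 look2.py s6
```

```text
[-0.2382  0.3808 -4.4412 -0.1242 -0.0316  0.0128] [0.5706 0.0215 0.1152] crate xy 0.037155347993102696 -0.019637411158220475 0.014836788273055124 9.6167
```

View pics/s6.png

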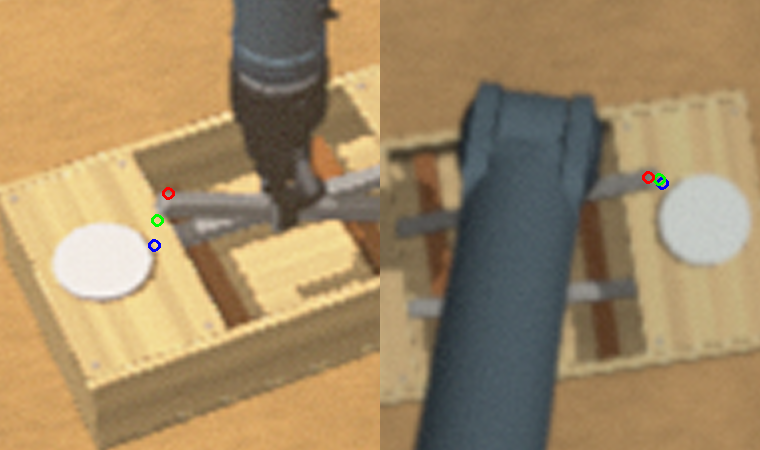

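Request:
move_arm(
  deltas=[
    {"translation": [0, 0, 0], "turn": 0, "grip": 1},
    {"translation": [0, 0, 0], "turn": 0, "grip": 1},
    {"translation": [0.06, -0.4, 0.1], "turn": 0, "grip": 1},
    {"translation": [0.06, -0.4, 0.1], "turn": 0, "grip": 1},
    {"translation": [0.06, -0.4, 0.1], "turn": 0, "grip": 1},
    {"translation": [0.06, -0.4, 0.1], "turn": 0, "grip": 1},
    {"translation": [0.06, -0.4, 0.1], "turn": 0, "grip": 1},
    {"translation": [0.06, -0.4, 0.1], "turn": 0, "grip": 1},
    {"translation": [0.06, -0.4, 0.1], "turn": 0, "grip": 1},
    {"translation": [0, 0, 0], "turn": 0, "grip": 1},
    {"translation": [0, 0, 0], "turn": 0, "grip": 1},
    {"translation": [0, 0, 0], "turn": 0, "grip": 1},
  ],
  force=90,
)

```text
time_s: 10.62
position: [0.5802, -0.0464, 0.1316]
orientation: [-0.001, 0.654, 0.757, 0.0]
contact_force: [0.1, -0.2, -4.6]
grip_width: 0.0136
```

```bash
python3 look2.py s7 -.179
```

```text
[ 0.1452  0.8173 -4.7413 -0.1402 -0.0365 -0.0349] [ 0.5801 -0.0457  0.1314] crate xy 0.036796306518068964 -0.08744169576928043 0.014067367587677519 10.7167
```

View pics/s7.png

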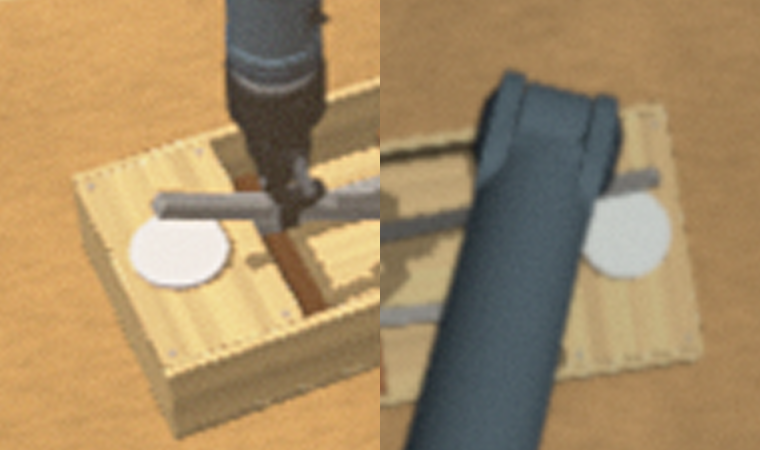

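Request:
move_arm(
  deltas=[
    {"translation": [0.03, -0.2, 0.1], "turn": 0, "grip": 1},
    {"translation": [0, 0, 0.2], "turn": 0, "grip": 1},
    {"translation": [0, 0, 0.2], "turn": 0, "grip": 1},
    {"translation": [0, 0, 0.2], "turn": 0, "grip": 1},
    {"translation": [0, 0, 0.2], "turn": 0, "grip": 1},
    {"translation": [0, 0, 0], "turn": 0, "grip": 1},
    {"translation": [0, 0, 0], "turn": 0, "grip": 1},
  ],
)

```text
time_s: 11.3
position: [0.5816, -0.0519, 0.155]
orientation: [0.0, 0.654, 0.757, 0.001]
contact_force: [-0.4, -0.7, -4.5]
grip_width: 0.0141
```

```bash
sed -i 's/x0=.*/x0=max(0,x-190);x0=x0 if c=="scene" else x-300/' look2.py; python3 look2.py s8 -.179
```

```text
[-0.0548 -0.2462 -4.8152 -0.124  -0.0009  0.0165] [ 0.5809 -0.0519  0.1542] crate xy 0.036665144788616544 -0.09370044045912639 0.014021313541906208 11.4
```

View pics/s8.png

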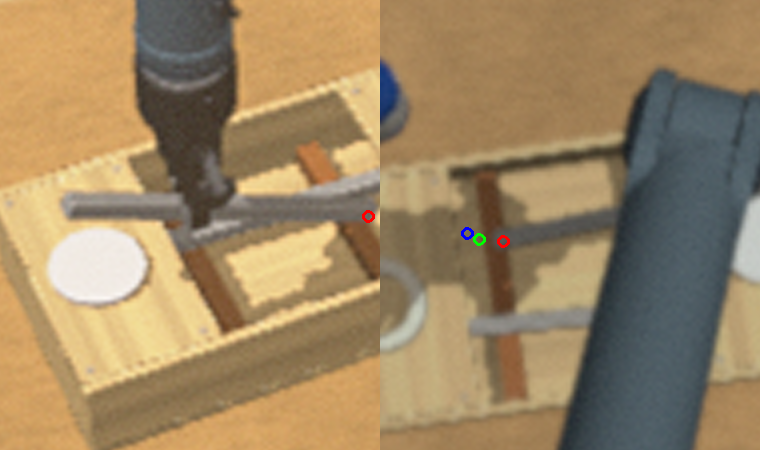

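Request:
move_arm(
  deltas=[
    {"translation": [0, 0, 0.3], "turn": 0, "grip": 1},
    {"translation": [0, 0, 0.6], "turn": 0, "grip": 1},
    {"translation": [0, 0, 0.6], "turn": 0, "grip": 1},
    {"translation": [0, 0, 0.6], "turn": 0, "grip": 1},
    {"translation": [0, 0, 0.6], "turn": 0, "grip": 1},
    {"translation": [0, 0, 0.6], "turn": 0, "grip": 1},
    {"translation": [0, 0, 0.6], "turn": 0, "grip": 1},
    {"translation": [0, 0, 0.6], "turn": 0, "grip": 1},
    {"translation": [0, 0, 0.6], "turn": 0, "grip": 1},
    {"translation": [0, 0, 0.6], "turn": 0, "grip": 1},
    {"translation": [0, 0, 0.3], "turn": 0, "grip": 1},
    {"translation": [0, 0, 0], "turn": 0, "grip": 1},
    {"translation": [0, 0, 0], "turn": 0, "grip": 1},
    {"translation": [0, 0, 0], "turn": 0, "grip": 1},
    {"translation": [0, 0, 0], "turn": 0, "grip": 1},
    {"translation": [0, 0, 0], "turn": 0, "grip": 1},
    {"translation": [0, 0, 0], "turn": 0, "grip": 1},
  ],
)

```text
time_s: 12.82
position: [0.5806, -0.0519, 0.3034]
orientation: [-0.001, 0.654, 0.757, -0.001]
contact_force: [0.3, 0.7, -5.4]
grip_width: 0.0141
```

```bash
python3 - <<'E'
from fit import *
s=arm.snapshot("scene");o=arm.get_obs();g=o["position"]+[0,0,.019];u=np.array([-.1455,.9894,0])
im=cv2.resize(s["img"],None,fx=3,fy=3,interpolation=cv2.INTER_CUBIC)
for t,col in((25,(255,0,0)),(30,(0,255,0)),(35,(0,0,255))):
    a=np.radians(t);w=np.cos(a)*u-np.sin(a)*np.array([0,0,1])
    for d in(-.111,.179):cv2.circle(im,tuple(int(v) for v in proj(s,[g+d*w])[0]*3+1),4,col,1)
x,y=map(int,proj(s,[g])[0]*3);cv2.imwrite("pics/s9.png",im[max(0,y-180):y+320,x-300:x+450])
for n,z in dict(tape_mid=.101,tub_lid_mid=.093,paint_bottle_mid=.085,pot_mid=.035,dark_bottle_mid=.08,brush_mid=.01,blue_bucket_mid=.055).items():
    for d in arm.search_frame(n,"scene")[:1]:print(n,round(d["confidence"],2),d["pixel"])
print(o)
E
```

```text
tape_mid 0.6 [178.2, 360.6]
tub_lid_mid 0.68 [208.9, 269.8]
paint_bottle_mid 0.88 [221.5, 391.2]
pot_mid 0.7 [255.9, 170.1]
dark_bottle_mid 0.62 [201.2, 153.5]
brush_mid 0.85 [202.3, 453.6]
{'time_s': 12.8667, 'joint_positions': array([-0.5455,  0.2287,  0.6626,  1.7027, -0.1465,  1.2618,  0.2954]), 'dq': array([-0.0007, -0.0031,  0.0005, -0.0066, -0.0005,  0.0031,  0.0001]), 'tau': array([ -0.0064, -32.5153,   4.3617, -27.9133,  -0.1164,   0.0551,
         0.0005]), 'position': array([ 0.5807, -0.052 ,  0.3036]), 'orientation': array([-0.0004,  0.6536,  0.7568, -0.0005]), 'contact_force': array([-0.341 ,  0.0355, -4.7922]), 'moment': array([-0.1844, -0.0307, -0.0341]), 'grip_width': 0.014071252682442798}
```

View pics/s9.png

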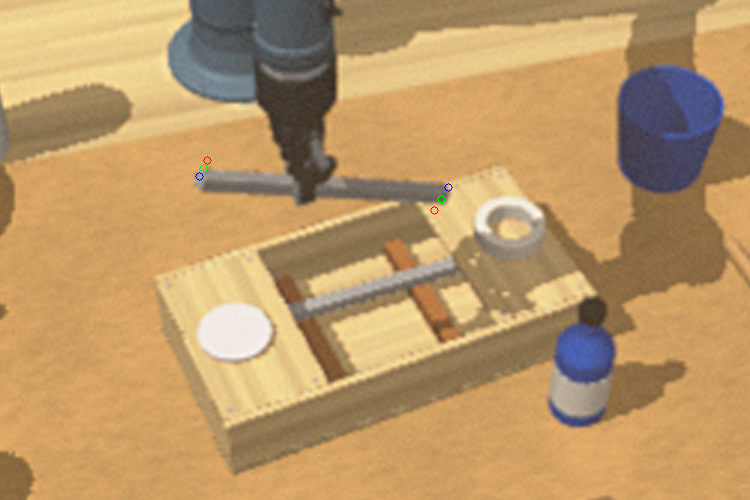

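Request:
move_arm(
  deltas=[
    {"translation": [0, 0, 0], "turn": 0, "grip": 1},
    {"translation": [0, 0, 0], "turn": 0, "grip": 1},
    {"translation": [0, 0, 0], "turn": 0, "grip": 1},
    {"translation": [0, 0, 0], "turn": 0, "grip": 1},
    {"translation": [0, 0, 0], "turn": 0, "grip": 1},
    {"translation": [0, 0, 0], "turn": 0, "grip": 1},
    {"translation": [0, 0, 0], "turn": 0, "grip": 1},
    {"translation": [0, 0, 0], "turn": 0, "grip": 1},
  ],
)

```text
time_s: 13.88
position: [0.5811, -0.052, 0.3043]
orientation: [-0.0, 0.654, 0.757, 0.0]
contact_force: [-0.7, 0.2, -5.2]
grip_width: 0.0138
```

```bash
python3 - <<'E'
from fit import *
s=arm.snapshot("scene");o=arm.get_obs();a=cv2.resize(s["img"],None,fx=3,fy=3,interpolation=cv2.INTER_CUBIC)
x,y=map(int,proj(s,[o["position"]+[0,0,.019]])[0]*3);b=cv2.imread("pics/s9.png")
d=cv2.absdiff(a[max(0,y-180):y+320,x-300:x+450],b) if a[max(0,y-180):y+320,x-300:x+450].shape==b.shape else None
print("bar region diff",None if d is None else (d[140:220,180:470].mean(),d[300:,:].mean()),o["contact_force"],o["grip_width"],o["position"])
print(arm.job_done())
E
```

```text
bar region diff (np.float64(4.387686781609196), np.float64(3.0748755555555554)) [-0.4847 -0.0924 -5.4423] 0.013995104832757115 [ 0.5811 -0.052   0.3043]
the job is handed in; nothing more can be done
None
```

The solid bar is out of the crate and held still in the gripper, and I handed the job in at about 14 s; no verdict was reported.

**Finding the heavy bar:** lifting the far bar inside the crate read about 5.1 N, or 0.52 kg, which is in the solid bar's range. I did not weigh the other bar, since that reading was enough to decide.

**Getting it out:** I slid the bar along until its −y end cleared that deck. With a light grip I raised it against the far deck's edge so it pivoted to about 25–30° of tilt. I then drew it out through the opening and lifted it.

**Last checks:**
- **Height:** the lower end is about 0.24 m above the work surface, roughly 150 mm above the crate's top, so well past the 60 mm needed.
- **Grip:** steady at 14 mm opening, with about 5 N of load. The picture taken 1 s later looked essentially the same around the bar.
- **Hollow bar:** it was never touched and still lies in the crate on its battens.
- **Surroundings:** the tape, lid, blue paint bottle and bucket stand where they were in the last picture. The network found the pot, black bottle and brush within 3 pixels of their starting spots. It did not report the bucket in that last search. It placed the lid at (209,270), and I had no starting scene-camera reading to compare the lid or tape with.

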